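# Lay the press plate on the pressing board, back edge first

## Task

Get the pressing board ready for gluing: pick up the heavy steel press plate by its wooden handle and, holding it clearly tilted, rest its far edge on the board under the overhanging lip of the back rail. Then pivot the near edge down gently, without letting it drop, until the plate lies flat on the board, square to the rail, centred from side to side, with its edge tucked well under the lip, close to the upright of the rail. Let go, and do not knock over the glass jar of screws.

Things in the scene. Friction and masses are not known exactly. Their poses are not given: they have to be found in the camera images.
- press_board: the pressing board, fixed to the table: plywood base 170 (x) x 150 (y) mm with a cork face, whose top is 18 mm above the table; along its +x edge, the side away from the robot, runs a dark steel rail with a lip. Origin: centre of the underside, on the table; x points to the rail, z up. Its place and yaw vary (yaw up to 0.35 rad either way), and board and plate may swap sides
- board_lip (a point): middle of the lower free edge of the rail's lip: 45 mm from the board's origin along x, 36 mm above the table. The rail is 150 mm long and 46 mm high; its upright's face is 16 mm farther (x = +61 mm), so the gap under the lip is 18 mm high and 16 mm deep, open at both ends. Axes as the board's
- press_plate: the press plate, loose, 0.6 to 0.9 kg: steel, 130 (x) x 110 (y) x 8 mm, with a wooden bar handle above its middle, the same front and back. Origin: centre of the underside; z up; mass centred under the handle. It starts flat on the table, x roughly away from the robot (yaw up to 0.5 rad). Lying home against the rail its origin is at x = -4 mm, z = +18 mm in the board's frame
- plate_far_edge (a point): middle of the lower +x edge of the press plate (65 mm from its origin, on the underside)
- plate_near_edge (a point): middle of the lower -x edge of the press plate (65 mm from its origin, on the underside)
- plate_grip (a point): centre of the plate's wooden bar handle, 42 mm above the underside: the bar runs along the plate's x, 96 mm long, 16 mm wide (y), 16 mm high, on two 12 mm posts at x = -36 and +36 mm; 60 mm between the posts is free to grip across the 16 mm width, with 26 mm of room between the plate's top and the bar
- screw_jar: glass jar of screws with a steel lid, 58 mm across, 66 mm high, standing loose on the table near the back, between the two places where board and plate may be; origin: centre of its underside, z up
Things that resemble listed ones, but are neither listed nor needed, are in the scene too. Leave any blue look-alike of the press_board alone.

How it is judged (in metres and radians):
On the way:
1. the plate, tilted more than 0.12 rad (7 degrees), rests one edge on the board under the lip (edge at most 8 mm above the cork face and at most 14 mm from the upright of the rail) (((x of plate_far_edge in the frame of press_board above 0.047 m and z of plate_far_edge in the frame of press_board between 0.012 and 0.026 m) or (x of plate_near_edge in the frame of press_board above 0.047 m and z of plate_near_edge in the frame of press_board between 0.012 and 0.026 m)) and angle between press_plate's own z axis and vertical between 0.12 and 0.8 rad and contact force between press_plate and press_board above 0.3 N), for 0.1 s.
At the end, for the whole second after the job is handed in: the plate lies still and flat on the cork face (tilt under 0.04 rad, height within 4 mm), its edge under the lip and within 10 mm of the upright of the rail, centred within 22 mm from side to side, square within 0.14 rad; the jar of screws stands (angle between press_plate's own z axis and vertical below 0.04 rad and z of press_plate in the frame of press_board between 0.014 and 0.022 m and x of press_plate in the frame of press_board between -0.014 and 0.002 m and y of press_plate in the frame of press_board between -0.022 and 0.022 m and angle between the x axis of press_plate and the x axis of press_board, either way round below 0.14 rad and linear speed of press_plate below 0.02 m/s and angular speed of press_plate below 0.1 rad/s and angle between screw_jar's own z axis and vertical below 0.3 rad); the robot touches nothing.
It fails at once if the plate is dropped onto the board: over the board it turns faster than 2.5 rad/s (a near edge let go more than about 3 mm up) (horizontal distance between press_plate and press_board below 0.08 m and height (world z) of press_plate below 0.09 m and angular speed of press_plate above 2.5 rad/s).
It fails at once if the plate falls onto the board: over the board it moves faster than 0.5 m/s below 90 mm (horizontal distance between press_plate and press_board below 0.08 m and height (world z) of press_plate below 0.09 m and linear speed of press_plate above 0.5 m/s).
It fails at once if the jar of screws is knocked over (angle between screw_jar's own z axis and vertical above 0.5 rad).
It also fails if it takes over 45 s, if anything falls off the work surface, if the arm or the gripper's body presses on something with over 40 N, if the wrist force passes 120 N, or if a joint passes its speed limit or range.

## Robot

A 6-joint arm with a two-finger parallel gripper is mounted at the origin on the work surface; the furniture and walls round the work are solid. World frame = base frame: x ahead of the robot, y to its left, z up, the work surface at z = 0. Lengths are in m, angles in degrees, forces in N, time in s.
With the tool pointing down it reaches from about 0.4 to 0.825 m from the base axis. Payload 7 kg.
Tool frame: the origin (TCP) lies at the very end of the fingers, on their centre line; the grasp point (between the pads) lies behind it (r.grasp_offset is the z of the grasp point in the tool frame, in m); z points along the fingers, y is the direction in which the jaws open and shut (so a half turn about z gives the same grasp; the last joint's range is limited). The gripper opens to 88 mm and grips with 3 to 60 N. Pads are 19 mm wide; open, the fingers measure 130 mm over their backs; the gripper's body (78 mm by 193 mm) begins 47 mm behind the grasp point.
Start: joints at [-54.712, 20.546, 0.682, 0, -70.136, -16.507], TCP at [0.217, -0.639, 0.227] pointing down, gripper open.
Joint ranges: [-176.03, 176.03], [-82.01, 121.73], [-58.28, 71.71], [-173.87, 95.51], [-174.79, -0.11], [-173.66, 173.66]. Speed limits (degrees/s): [136.94, 136.94, 172.46, 180, 180, 180].

## Interface

Orientations are given as [roll, pitch, yaw] about the fixed x, y, z axes, in that order (R = Rz(yaw) Ry(pitch) Rx(roll)).
In Python, from plant import r gives the robot as it stands. The module is installed in compiled form; this text tells all that it offers.
- The arm moves only by the tool servo_tool, never from a script. Its argument "targets" is a list of rows, each an object of numbers: "dx", "dy", "dz": the shift along the world's x, y, z in cm; "spin": the turn about the world's z in rad; "grip": the opening in per cent of the stroke, from 0 (shut) to 100 (fully open). A call has exactly 10 rows; each row is the pose to reach, as a shift and turn from the pose commanded when the call began; what a row does not reach only later rows make up. A row lasts 1/12 s, in which the tool goes at most 41.7 mm and 7.16 degrees, less where a joint would pass 70% of its speed; a pose out of reach is approached as far as the arm can. A call with a gripper value outside its range is refused whole. The fingers move at their own pace and stop on an object; "squeeze" is the grip in N (left out, the last holds). Time passes only in rows, so rows that repeat a pose let the fingers close, or fill a call up. It gives the time, the measured TCP pose, the force and the opening at its end, in the units of the state.
- r.get_state(): the state, without advancing time (a new reading comes with each control period).
- r.capture(name): name is "scene" or "top" or "wrist"; returns the picture (420x560x3 uint8, blue, green, red); there is no depth.
- r.get_calibration(name): a dict with "K" (3x3 intrinsics, pixels), "k1" (the pictures are not rectified: a ray, as slopes to the right and down, at radius r is drawn at 1 + k1 r^2 times it, then the intrinsics apply), "extrinsics" (4x4, takes a point from camera to world coordinates). Camera axes: x right, y down, z forward; pixel columns grow to the right and rows downward; lengths in m; the calibration is good to about 2 mm. A picture is of the moment at which its call begins: read the wrist's pose just before it. get_calibration takes no time and is no camera call; for the wrist camera it gives the pose at the moment of the call.
- r.close_job(): hands the job in, once; it reports no verdict.
Trained networks look in the newest picture that a camera, given by its name, has taken for a name from the list of things; names that differ only in an ending like _2 or _b are one class to them, and where a whole thing is asked for, a point or a joint stands for the part that bears it (a point fixed in the world has none). Each returns a list of dicts, best first, with "p" (0 to 1); they miss things now and then, are a little off and sometimes report something else, mostly with a low value. They report only what shows in the picture. A call takes as long as a camera call. They do not tell look-alikes from the thing itself.
- r.cut_out(name, camera): "mask" (420x560 bool, what is visible of it) and "extent" ([left, top, right, bottom] in pixels, round what is visible of it).
The state is a dict: "time_s": time; "joints": joint angles; "qd": joint speeds; "joint_torque": joint torques, N m; "tcp_pos": TCP position; "eef_rot": TCP orientation; "contact_force": force on the tool from outside, world axes, zero at the start; "moment": the same for the moment, N m; "gripper_width": finger opening in m.
Only numpy, scipy, OpenCV 4.12 (cv2) and the standard library are available. Lean on these libraries where they do the work, as an engineer would, in place of code of your own. Each camera call takes 0.05 s, during which the arm holds its last target. There are 200 camera calls.

## Working session

There is one attempt and no reset: what is moved stays moved. The work goes in short steps, Python scripts to look and compute and a tool call to move; the robot and the scene stay as the last step left them, time stands still between calls to the robot, and variables do not carry over. Pictures are saved under pics/ and viewed, about 8 in all and at most 12, crops included, and the job is handed in when it is done.

Besides the shell and the picture viewer there is one more tool, called after "Call:" as a command line: name --argument value ..., lists and objects as JSON in quotes. servo_tool: Moves the arm, as the interface text tells. Its arguments: {"type":"object","properties":{"targets":{"type":"array"},"squeeze":{"type":"number"}},"required":["targets"]}

```bash
mkdir -p pics; cat > h.py <<'E'
import numpy as np, cv2
from plant import r
def ray(cam,u,v,cal=None):
    c=cal or r.get_calibration(cam);K=np.array(c["K"]);k=c["k1"]
    x=(u-K[0,2])/K[0,0];y=(v-K[1,2])/K[1,1]
    a,b=x,y
    for _ in range(30):
        s=1+k*(a*a+b*b);a,b=x/s,y/s
    T=np.array(c["extrinsics"]);return T[:3,3],T[:3,:3]@np.array([a,b,1.])
def at(cam,u,v,z,cal=None):
    o,d=ray(cam,u,v,cal);return o+d*(z-o[2])/d[2]
def proj(cam,P,cal=None):
    c=cal or r.get_calibration(cam);K=np.array(c["K"]);T=np.array(c["extrinsics"])
    p=T[:3,:3].T@(np.array(P)-T[:3,3]);a=p[:2]/p[2];a=a*(1+c["k1"]*(a@a));return K[:2,:2]@a+K[:2,2]
E
python3 - <<'E'
from h import *
ims=[]
for c in("scene","top"):
    im=r.capture(c);cv2.imwrite(f"pics/{c}1.png",im);ims.append(im)
    print(c,np.round(r.get_calibration(c)["extrinsics"],3).tolist())
    for n in("press_board","press_plate","plate_grip","screw_jar"):
        for d in r.cut_out(n,c):
            m=d["mask"].astype(np.uint8);rr=cv2.minAreaRect(cv2.findNonZero(m));print(n,round(d["p"],2),d["extent"],np.round(rr[0]),np.round(rr[1]),round(rr[2]))
print(r.get_state(),r.grasp_offset)
E
```

```text
scene [[0.769, -0.415, 0.486, -0.02], [-0.639, -0.499, 0.585, -0.454], [-0.001, -0.761, -0.649, 0.638], [0.0, 0.0, 0.0, 1.0]]
press_board 0.88 [221.0, 164.3, 319.3, 238.3] [271. 201.] [62. 82.] 42
press_plate 0.92 [339.9, 252.2, 428.0, 320.1] [382. 284.] [56. 70.] 60
plate_grip 0.98 [343.7, 256.0, 427.4, 318.2] [382. 285.] [55. 71.] 61
screw_jar 0.81 [356.9, 171.9, 380.5, 204.4] [367. 188.] [29. 22.] 90
top [[-0.015, -0.983, 0.183, 0.162], [-1.0, 0.014, -0.01, 0.079], [0.008, -0.183, -0.983, 1.439], [0.0, 0.0, 0.0, 1.0]]
press_board 0.86 [219.7, 164.2, 281.7, 231.3] [251. 197.] [57. 52.] 73
press_board 0.71 [150.2, 252.7, 223.4, 327.8] [185. 290.] [61. 56.] 67
press_plate 0.61 [341.3, 166.6, 381.5, 213.7] [360. 191.] [37. 42.] 9
plate_grip 0.94 [338.0, 168.8, 381.8, 218.8] [360. 192.] [37. 43.] 8
screw_jar 0.75 [284.0, 127.0, 302.7, 145.8] [294. 133.] [20. 17.] 90
{'time_s': 0.5, 'joints': array([-5.47113182e+01,  2.05486700e+01,  6.81030819e-01, -1.45746751e-03,
       -7.01375899e+01, -1.65078979e+01]), 'qd': array([ 0.03558291, -0.11944712,  0.05732891,  0.08184703,  0.02917423,
       -0.07448832]), 'joint_torque': array([ 1.11816171e-03, -5.81799281e+01,  2.93067974e+01,  6.99718237e+00,
        1.18742965e-02, -6.38972915e-05]), 'tcp_pos': array([ 0.21729718, -0.63902104,  0.22652351]), 'eef_rot': array([ 1.79994597e+02, -1.71594952e-04, -1.61219711e+02]), 'contact_force': array([-0.16278031,  0.3810373 , -0.25839348]), 'moment': array([0.02592983, 0.02448595, 0.05234158]), 'gripper_width': 0.08779978229420715} -0.0188
```

View pics/top1.png

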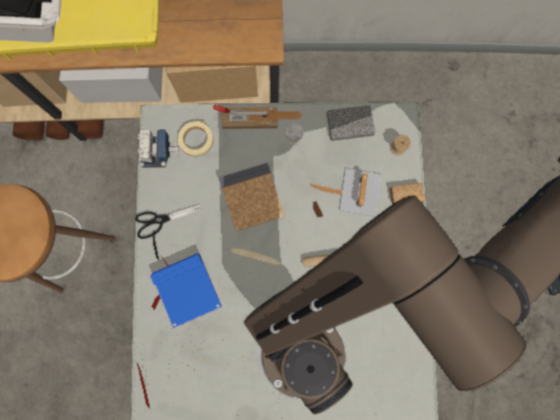

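View pics/scene1.png

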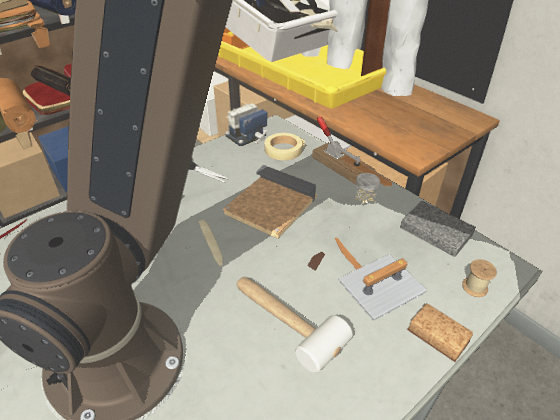

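The rail of the wanted cork board is at top (247,173) and its cork at (253,202). Its look-alike is the blue board at (187,290). The plate with the wooden handle is at top (360,191), scene (382,285). A granite block at (350,123) and cork blocks at (407,193) could be mistaken for it. The jar is at (294,132). Next I fit silhouettes for the poses.

```bash
cat >> h.py <<'E'
from scipy.optimize import minimize
def box(x0,x1,y0,y1,z0,z1): return np.array([[x,y,z] for x in(x0,x1) for y in(y0,y1) for z in(z0,z1)])
BOARD=[box(-.085,.085,-.075,.075,0,.018),box(.061,.085,-.075,.075,0,.046),box(.045,.085,-.075,.075,.036,.046)]
PLATE=[box(-.065,.065,-.055,.055,0,.008),box(-.048,.048,-.008,.008,.034,.05),box(-.042,-.03,-.006,.006,0,.04),box(.03,.042,-.006,.006,0,.04)]
def render(model,p,cam,cal,z0=0,S=4):
    m=np.zeros((420*S,560*S),np.uint8);c,s=np.cos(p[2]),np.sin(p[2])
    for b in model:
        q=np.array([proj(cam,[p[0]+c*x-s*y,p[1]+s*x+c*y,z+z0],cal) for x,y,z in b])
        q=(q+.5)*S
        cv2.fillConvexPoly(m,cv2.convexHull(q.astype(np.int32)),1)
    return cv2.resize(m.astype(np.float32),(560,420),interpolation=cv2.INTER_AREA)
def fit(model,obs,p0,z0=0):
    def f(p):
        e=0
        for cam,mask,cal in obs:
            a=render(model,p,cam,cal,z0);b=mask.astype(np.float32);e+=1-np.minimum(a,b).sum()/np.maximum(a,b).sum()
        return e/len(obs)
    sx=np.array(p0)+np.array([[0,0,0],[.015,0,0],[0,.015,0],[0,0,.15]])
    o=minimize(f,p0,method="Nelder-Mead",options=dict(initial_simplex=sx,xatol=2e-4,fatol=1e-4,maxiter=150));return o.x,o.fun
E
python3 - <<'E'
from h import *
C={c:r.get_calibration(c) for c in("scene","top")}
M={}
for c in C:
    r.capture(c)
    for n in("press_board","press_plate","screw_jar"):
        M[n,c]=r.cut_out(n,c)[0]["mask"]
b0=at("top",251,197,.02)[:2];p0=at("top",360,191,.01)[:2]
for n,mod,x0 in(("press_board",BOARD,b0),("press_plate",PLATE,p0)):
  for cs in(("scene",),("top",),("scene","top")):
    print(n,cs,min((fit(mod,[(c,M[n,c],C[c]) for c in cs],[*x0,y]) for y in(-.2,.2)),key=lambda t:t[1]))
print("jar",at("top",294,136,.03))
W=r.get_calibration("wrist");s=r.get_state();print(np.round(W["extrinsics"],3).tolist(),W["K"],s["tcp_pos"])
im=cv2.imread("pics/scene1.png")[150:340,200:480];cv2.imwrite("pics/crop1.png",cv2.resize(im,None,fx=2.8,fy=2.8))
E
```

```text
press_board ('scene',) (array([0.45918344, 0.14374213, 0.29819214]), np.float64(0.06358462572097778))
press_board ('top',) (array([0.4576812 , 0.14128668, 0.31060056]), np.float64(0.06582951545715332))
press_board ('scene', 'top') (array([0.45841442, 0.14212686, 0.30252125]), np.float64(0.06757253408432007))
press_plate ('scene',) (array([ 0.46953201, -0.18119092, -0.19103904]), np.float64(0.034768879413604736))
press_plate ('top',) (array([ 0.47161662, -0.18304942, -0.20596442]), np.float64(0.05756431818008423))
press_plate ('scene', 'top') (array([ 0.46961367, -0.18181974, -0.17984128]), np.float64(0.05000254511833191))
jar [0.63946035 0.01279159 0.03      ]
[[-0.322, 0.918, 0.233, 0.156], [0.947, 0.313, 0.078, -0.66], [-0.001, 0.245, -0.969, 0.384], [0.0, 0.0, 0.0, 1.0]] [[350.45333004   0.         269.97485622]
 [  0.         350.45333004 207.38098299]
 [  0.           0.           1.        ]] [ 0.21726833 -0.63903839  0.22657675]
```

View pics/crop1.png

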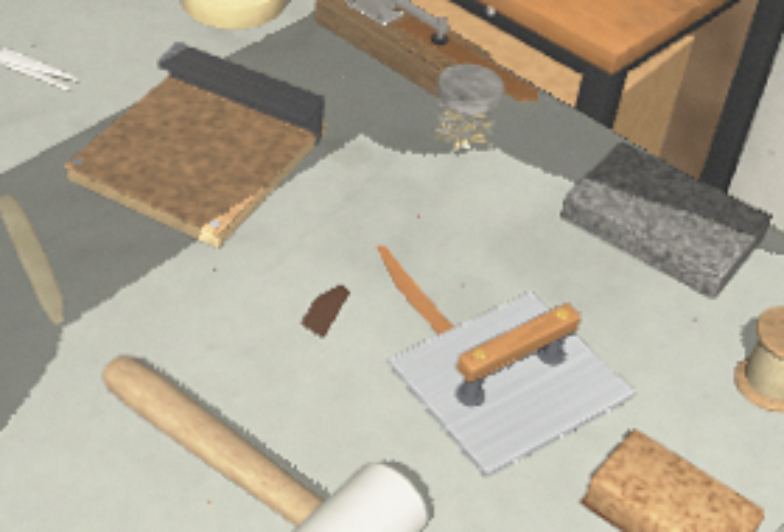

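The crop confirms the plate with the wooden handle and the cork board with the dark rail; the jar stands clear at scene (367,188). The fits from both cameras agree to about 2 mm. Moving above the plate.

Call:
servo_tool --targets '[{"dx": 2, "dy": 4, "dz": 0, "spin": -0.04, "grip": 100}, {"dx": 4, "dy": 7.6, "dz": 0, "spin": -0.09, "grip": 100}, {"dx": 5.8, "dy": 11.4, "dz": 0, "spin": -0.13, "grip": 100}, {"dx": 7.7, "dy": 15.1, "dz": 0, "spin": -0.17, "grip": 100}, {"dx": 9.7, "dy": 19, "dz": 0, "spin": -0.22, "grip": 100}, {"dx": 11.6, "dy": 22.7, "dz": 0, "spin": -0.26, "grip": 100}, {"dx": 13.5, "dy": 26.5, "dz": 0, "spin": -0.3, "grip": 100}, {"dx": 15.5, "dy": 30.3, "dz": 0, "spin": -0.34, "grip": 100}, {"dx": 17.4, "dy": 34.1, "dz": 0, "spin": -0.39, "grip": 100}, {"dx": 19.3, "dy": 37.8, "dz": 0, "spin": -0.43, "grip": 100}]'

```text
time_s: 1.73
tcp_pos: [0.4072, -0.2661, 0.227]
eef_rot: [-180.0, 0.1, 174.0]
contact_force: [1.6, -0.1, -0.2]
gripper_width: 0.0878
```

Call:
servo_tool --targets '[{"dx": 2, "dy": 4, "dz": -1, "spin": -0.05, "grip": 100}, {"dx": 4.2, "dy": 8.2, "dz": -2, "spin": -0.09, "grip": 100}, {"dx": 4.2, "dy": 8.2, "dz": -3, "spin": -0.09, "grip": 100}, {"dx": 4.2, "dy": 8.2, "dz": -4, "spin": -0.09, "grip": 100}, {"dx": 4.2, "dy": 8.2, "dz": -5, "spin": -0.09, "grip": 100}, {"dx": 4.2, "dy": 8.2, "dz": -5, "spin": -0.09, "grip": 100}, {"dx": 4.2, "dy": 8.2, "dz": -5, "spin": -0.09, "grip": 100}, {"dx": 4.2, "dy": 8.2, "dz": -5, "spin": -0.09, "grip": 100}, {"dx": 4.2, "dy": 8.2, "dz": -5, "spin": -0.09, "grip": 100}, {"dx": 4.2, "dy": 8.2, "dz": -5, "spin": -0.09, "grip": 100}]'

```text
time_s: 2.57
tcp_pos: [0.4489, -0.1866, 0.1771]
eef_rot: [180.0, 0.1, 168.9]
contact_force: [-0.6, 1.2, -0.3]
gripper_width: 0.0875
```

```bash
python3 - <<'E'
from h import *
s=r.get_state();print(s["tcp_pos"],s["eef_rot"],s["joints"],s["time_s"])
W=r.get_calibration("wrist");im=r.capture("wrist")
for n in("press_plate",):
    for d in r.cut_out(n,"wrist")[:2]:
        print(n,d["p"],d["extent"])
        o=[("wrist",d["mask"],W)]
        x,f=fit(PLATE,o,[.4696,-.1818,-.185]);print(x,f)
a=render(PLATE,x,"wrist",W)
cs,_=cv2.findContours((a>.5).astype(np.uint8),0,2);cv2.drawContours(im,cs,-1,(0,0,255),1)
cv2.imwrite("pics/w1.png",im)
E
```

```text
[ 0.44885272 -0.18662591  0.17713855] [1.79994881e+02 5.75804595e-02 1.68921215e+02] [ 6.67753853e-01  4.90761012e+00 -2.67094776e+01  7.88510898e-03
 -5.83254958e+01 -1.01750673e+02] 2.5667
press_plate 0.73 [219.4, 142.9, 339.1, 259.8]
[ 0.47066121 -0.18234759 -0.18609606] 0.10817712545394897
```

View pics/w1.png

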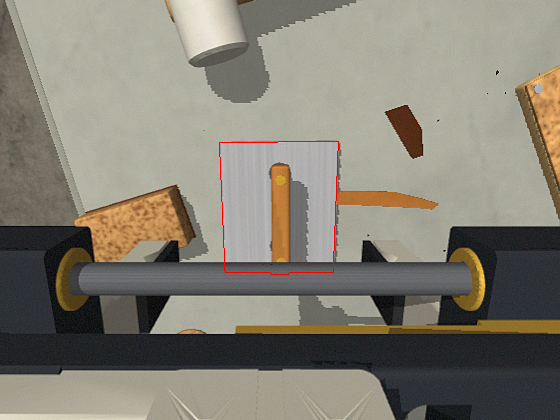

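The overlay matches the plate at wrist px (220–338, 142–272), with the handle along column 280. Descending to a grip 18 mm to the robot side of the handle's centre, so that the plate hangs with its far edge low.

Call:
servo_tool --targets '[{"dx": 0.4, "dy": 0.75, "dz": -2.5, "spin": 0.007, "grip": 100}, {"dx": 0.4, "dy": 0.75, "dz": -5, "spin": 0.007, "grip": 100}, {"dx": 0.4, "dy": 0.75, "dz": -7.5, "spin": 0.007, "grip": 100}, {"dx": 0.4, "dy": 0.75, "dz": -10, "spin": 0.007, "grip": 100}, {"dx": 0.4, "dy": 0.75, "dz": -12, "spin": 0.007, "grip": 100}, {"dx": 0.4, "dy": 0.75, "dz": -14, "spin": 0.007, "grip": 100}, {"dx": 0.4, "dy": 0.75, "dz": -15.2, "spin": 0.007, "grip": 100}, {"dx": 0.4, "dy": 0.75, "dz": -15.2, "spin": 0.007, "grip": 100}, {"dx": 0.4, "dy": 0.75, "dz": -15.2, "spin": 0.007, "grip": 60}, {"dx": 0.4, "dy": 0.75, "dz": -15.2, "spin": 0.007, "grip": 40}]'

```text
time_s: 3.5
tcp_pos: [0.4534, -0.1786, 0.0254]
eef_rot: [180.0, 0.1, 169.4]
contact_force: [0.0, 0.6, 0.6]
gripper_width: 0.0792
```

Call:
servo_tool --targets '[{"dx": 0, "dy": 0, "dz": 0, "spin": 0, "grip": 0}, {"dx": 0, "dy": 0, "dz": 0, "spin": 0, "grip": 0}, {"dx": 0, "dy": 0, "dz": 0, "spin": 0, "grip": 0}, {"dx": 0, "dy": 0, "dz": 0, "spin": 0, "grip": 0}, {"dx": 0, "dy": 0, "dz": 0, "spin": 0, "grip": 0}, {"dx": 0, "dy": 0, "dz": 0, "spin": 0, "grip": 0}, {"dx": 0, "dy": 0, "dz": 0, "spin": 0, "grip": 0}, {"dx": 0, "dy": 0, "dz": 0, "spin": 0, "grip": 0}, {"dx": 0, "dy": 0, "dz": 0, "spin": 0, "grip": 0}, {"dx": 0, "dy": 0, "dz": 0, "spin": 0, "grip": 0}]' --squeeze 25

```text
time_s: 4.33
tcp_pos: [0.4527, -0.1785, 0.0245]
eef_rot: [-180.0, -0.0, 169.4]
contact_force: [0.5, 0.3, 0.1]
gripper_width: 0.016
```

Call:
servo_tool --targets '[{"dx": 0, "dy": 0, "dz": 0.3, "spin": 0, "grip": 0}, {"dx": 0, "dy": 0, "dz": 0.7, "spin": 0, "grip": 0}, {"dx": 0, "dy": 0, "dz": 1.1, "spin": 0, "grip": 0}, {"dx": 0, "dy": 0, "dz": 1.5, "spin": 0, "grip": 0}, {"dx": 0, "dy": 0, "dz": 2, "spin": 0, "grip": 0}, {"dx": 0, "dy": 0, "dz": 2.5, "spin": 0, "grip": 0}, {"dx": 0, "dy": 0, "dz": 3, "spin": 0, "grip": 0}, {"dx": 0, "dy": 0, "dz": 3.5, "spin": 0, "grip": 0}, {"dx": 0, "dy": 0, "dz": 4, "spin": 0, "grip": 0}, {"dx": 0, "dy": 0, "dz": 4, "spin": 0, "grip": 0}]'

```text
time_s: 5.17
tcp_pos: [0.4535, -0.1785, 0.0658]
eef_rot: [180.0, 0.1, 169.4]
contact_force: [-0.0, 0.1, -6.1]
gripper_width: 0.0159
```

```bash
python3 - <<'E'
from h import *
s=r.get_state();print(s["tcp_pos"],s["eef_rot"],s["contact_force"],s["moment"],s["gripper_width"],s["time_s"])
im=r.capture("scene");cv2.imwrite("pics/s2.png",cv2.resize(im[170:350,280:480],None,fx=3,fy=3,interpolation=2))
E
```

```text
[ 0.4534724  -0.17851793  0.06576597] [1.79987653e+02 1.06310546e-01 1.69401977e+02] [-0.0219675   0.12272799 -6.05366178] [-0.02757681 -0.13311948 -0.02319085] 0.015945957812135265 5.1667
```

View pics/s2.png

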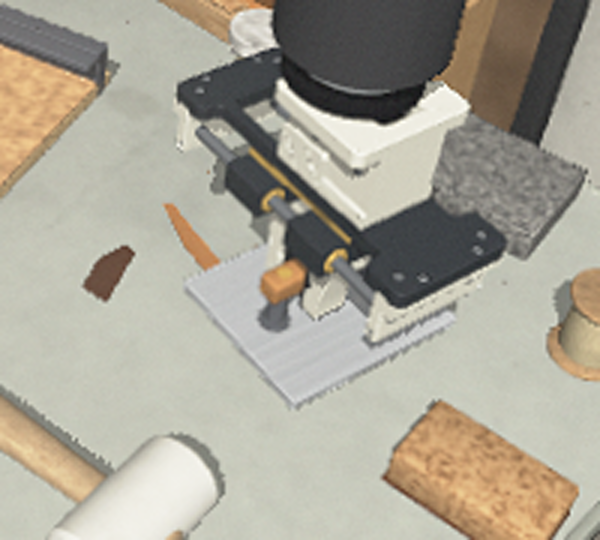

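```bash
cat >> h.py <<'E'
def held(th,tcp,yaw,pts,off=-.018):
    "plate-frame points -> world, plate pitched th (far edge down) about grip at (off,0,.042)"
    d=np.array(pts,float)-[off,0,.042];c,s=np.cos(th),np.sin(th)
    d=np.c_[c*d[:,0]+s*d[:,2],d[:,1],-s*d[:,0]+c*d[:,2]]
    a,b=np.cos(yaw),np.sin(yaw)
    return np.c_[a*d[:,0]-b*d[:,1],b*d[:,0]+a*d[:,1],d[:,2]]+np.array(tcp)+[0,0,.0188]
E
python3 - <<'E'
from h import *
s=r.get_state();yaw=np.deg2rad(s["eef_rot"][2]-180)
for th in(0,.1,.2,.3,.4,.5):
    P=held(th,s["tcp_pos"],yaw,[[-.065,.055,.008],[-.065,-.055,.008],[.065,-.055,.008],[-.048,0,.05]])
    print(th,np.round([proj("scene",p) for p in P]).astype(int).tolist(),"far z",held(th,s["tcp_pos"],yaw,[[.065,0,0]])[0,2])
E
```

```text
0 [[341, 262], [378, 304], [433, 275], [369, 263]] far z 0.042041280385354166
0.1 [[340, 261], [377, 303], [430, 278], [370, 261]] far z 0.03396493186199033
0.2 [[339, 260], [376, 301], [427, 282], [371, 260]] far z 0.026388929660031934
0.3 [[338, 258], [376, 300], [424, 286], [372, 259]] far z 0.01938897068918752
0.4 [[338, 256], [376, 298], [421, 289], [373, 257]] far z 0.013034996225614996
0.5 [[337, 254], [376, 296], [418, 293], [374, 256]] far z 0.007390493081809658
```

The plate came up level, since pad friction holds it (corners at scene (342,265), (378,305), (432,277) match tilt ≈ 0). I'll put it back on the table and lift with a light squeeze so that it pivots in the pads.

Call:
servo_tool --targets '[{"dx": 0, "dy": 0, "dz": -0.8, "spin": 0, "grip": 0}, {"dx": 0, "dy": 0, "dz": -1.6, "spin": 0, "grip": 0}, {"dx": 0, "dy": 0, "dz": -2.4, "spin": 0, "grip": 0}, {"dx": 0, "dy": 0, "dz": -3.0, "spin": 0, "grip": 0}, {"dx": 0, "dy": 0, "dz": -3.5, "spin": 0, "grip": 0}, {"dx": 0, "dy": 0, "dz": -3.8, "spin": 0, "grip": 0}, {"dx": 0, "dy": 0, "dz": -4.0, "spin": 0, "grip": 0}, {"dx": 0, "dy": 0, "dz": -4.0, "spin": 0, "grip": 0}, {"dx": 0, "dy": 0, "dz": -4.0, "spin": 0, "grip": 0}, {"dx": 0, "dy": 0, "dz": -4.0, "spin": 0, "grip": 0}]'

```text
time_s: 6.05
tcp_pos: [0.453, -0.1785, 0.0246]
eef_rot: [180.0, 0.0, 169.4]
contact_force: [-0.1, 0.8, -5.5]
gripper_width: 0.0157
```

Call:
servo_tool --targets '[{"dx": 0, "dy": 0, "dz": 0, "spin": 0, "grip": 0}, {"dx": 0, "dy": 0, "dz": 0, "spin": 0, "grip": 0}, {"dx": 0, "dy": 0, "dz": 0.2, "spin": 0, "grip": 0}, {"dx": 0, "dy": 0, "dz": 0.4, "spin": 0, "grip": 0}, {"dx": 0, "dy": 0, "dz": 0.6, "spin": 0, "grip": 0}, {"dx": 0, "dy": 0, "dz": 0.8, "spin": 0, "grip": 0}, {"dx": 0, "dy": 0, "dz": 1.0, "spin": 0, "grip": 0}, {"dx": 0, "dy": 0, "dz": 1.2, "spin": 0, "grip": 0}, {"dx": 0, "dy": 0, "dz": 1.4, "spin": 0, "grip": 0}, {"dx": 0, "dy": 0, "dz": 1.4, "spin": 0, "grip": 0}]' --squeeze 8

```text
time_s: 6.88
tcp_pos: [0.453, -0.1785, 0.039]
eef_rot: [180.0, 0.0, 169.4]
contact_force: [-0.2, -0.3, -5.8]
gripper_width: 0.0158
```

```bash
cat >> h.py <<'E'
def tilt():
    "corner observations need eyes; save crop and print predictions"
    s=r.get_state();print("tcp",s["tcp_pos"].round(4),"F",s["contact_force"].round(1),"M",s["moment"].round(3),"t",s["time_s"],"rot",s["eef_rot"].round(1))
    yaw=np.deg2rad(s["eef_rot"][2]-180);im=r.capture("scene")
    ms=r.cut_out("press_plate","scene");
    if not ms: print("no mask");return im
    m=ms[0]["mask"];print("p",ms[0]["p"],ms[0]["extent"])
    best=[]
    for th in np.arange(-.1,.7,.05):
        q=np.array([proj("scene",p) for p in held(th,s["tcp_pos"],yaw,[(x,y,z) for x in(-.065,.065) for y in(-.055,.055) for z in(0,.008)])])
        a=np.zeros((420,560),np.uint8);cv2.fillConvexPoly(a,cv2.convexHull(np.round(q).astype(np.int32)),1)
        h=np.zeros_like(a);cv2.fillConvexPoly(h,cv2.convexHull(cv2.findNonZero(m.astype(np.uint8))),1)
        best.append((round(float((a&h).sum()/(a|h).sum()),3),round(th,2)))
    print(sorted(best)[::-1][:4]);return im
E
python3 - <<'E'
from h import *
im=tilt();cv2.imwrite("pics/s3.png",cv2.resize(im[170:350,280:480],None,fx=3,fy=3,interpolation=2))
E
```

```text
tcp [ 0.453  -0.1785  0.039 ] F [-0.2 -0.3 -5.8] M [-0.022  0.018  0.037] t 6.8833 rot [180.    0.  169.4]
p 0.67 [337.6, 259.7, 423.9, 315.8]
[(0.869, np.float64(0.2)), (0.866, np.float64(0.25)), (0.856, np.float64(0.3)), (0.831, np.float64(0.15))]
```

It pivots now (moment ≈ 0, tilt ≈ 0.2). Lifting a little more.

Call:
servo_tool --targets '[{"dx": 0, "dy": 0, "dz": 0.2, "spin": 0, "grip": 0}, {"dx": 0, "dy": 0, "dz": 0.4, "spin": 0, "grip": 0}, {"dx": 0, "dy": 0, "dz": 0.6, "spin": 0, "grip": 0}, {"dx": 0, "dy": 0, "dz": 0.8, "spin": 0, "grip": 0}, {"dx": 0, "dy": 0, "dz": 1.0, "spin": 0, "grip": 0}, {"dx": 0, "dy": 0, "dz": 1.2, "spin": 0, "grip": 0}, {"dx": 0, "dy": 0, "dz": 1.4, "spin": 0, "grip": 0}, {"dx": 0, "dy": 0, "dz": 1.6, "spin": 0, "grip": 0}, {"dx": 0, "dy": 0, "dz": 1.8, "spin": 0, "grip": 0}, {"dx": 0, "dy": 0, "dz": 1.8, "spin": 0, "grip": 0}]'

```text
time_s: 7.82
tcp_pos: [0.453, -0.1785, 0.057]
eef_rot: [180.0, 0.0, 169.4]
contact_force: [-0.2, -0.1, -6.0]
gripper_width: 0.016
```

Call:
servo_tool --targets '[{"dx": 0, "dy": 0, "dz": 0, "spin": 0, "grip": 0}, {"dx": 0, "dy": 0, "dz": 0, "spin": 0, "grip": 0}, {"dx": 0, "dy": 0, "dz": 0, "spin": 0, "grip": 0}, {"dx": 0, "dy": 0, "dz": 0, "spin": 0, "grip": 0}, {"dx": 0, "dy": 0, "dz": 1, "spin": 0, "grip": 0}, {"dx": 0, "dy": 0, "dz": 2, "spin": 0, "grip": 0}, {"dx": 0, "dy": 0, "dz": 3, "spin": 0, "grip": 0}, {"dx": 0, "dy": 0, "dz": 4, "spin": 0, "grip": 0}, {"dx": 0, "dy": 0, "dz": 4, "spin": 0, "grip": 0}, {"dx": 0, "dy": 0, "dz": 4, "spin": 0, "grip": 0}]' --squeeze 25

```text
time_s: 8.65
tcp_pos: [0.453, -0.1784, 0.0967]
eef_rot: [180.0, 0.1, 169.4]
contact_force: [-0.2, 0.1, -6.1]
gripper_width: 0.0161
```

```bash
python3 - <<'E'
from h import *
im=tilt();cv2.imwrite("pics/s4.png",cv2.resize(im[150:350,260:480],None,fx=3,fy=3,interpolation=2))
E
```

```text
tcp [ 0.453  -0.1784  0.0967] F [-0.2  0.1 -6.1] M [-0.031  0.112  0.028] t 8.65 rot [1.800e+02 1.000e-01 1.694e+02]
p 0.65 [341.3, 241.0, 432.0, 293.6]
[(0.831, np.float64(0.3)), (0.821, np.float64(0.35)), (0.819, np.float64(0.25)), (0.804, np.float64(0.2))]
```

View pics/s4.png

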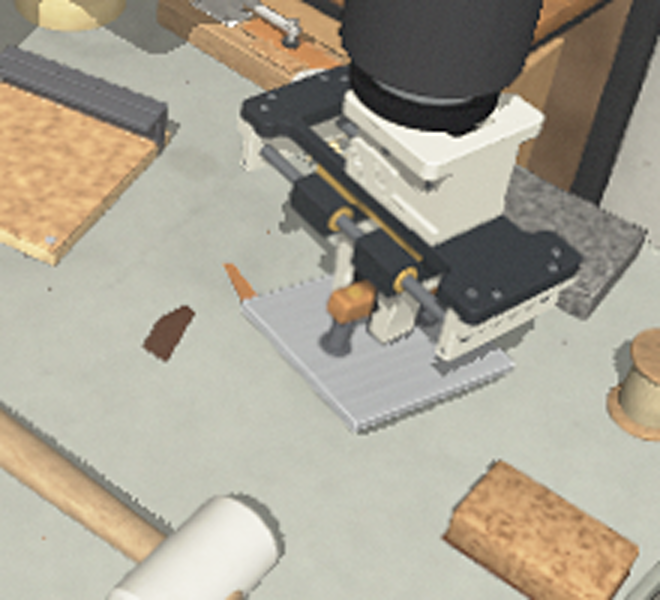

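```bash
python3 - <<'E'
from h import *
from scipy.optimize import least_squares
s=r.get_state();yaw=np.deg2rad(s["eef_rot"][2]-180)
obs=np.array([[341,251],[379.3,293.3],[431.3,271.7]])
for free in (0,1):
  def f(p):
    P=held(p[0],s["tcp_pos"]+[0,0,p[1]*free],yaw,[[-.065,.055,.008],[-.065,-.055,.008],[.065,-.055,.008]],p[2] if free else -.018)
    return np.ravel([proj("scene",q)-o for q,o in zip(P,obs)])
  o=least_squares(f,[.2,0,-.018],x_scale=[.1,.01,.01]);print(o.x,f(o.x).round(1))
E
```

```text
[ 0.16683399  0.         -0.018     ] [-0.8 -2.1 -0.4 -2.7  0.7 -1.6]
[ 0.16062654 -0.00647388 -0.01977681] [-0.4  0.3 -0.2 -0.5  0.7  0.3]
```

```bash
python3 - <<'E'
from h import *
im=r.capture("wrist");cv2.imwrite("pics/w2.png",im)
print([ (round(d["p"],2),d["extent"]) for d in r.cut_out("press_plate","wrist")])
s=r.get_state();print(s["moment"],s["contact_force"]);yaw=np.deg2rad(s["eef_rot"][2]-180)
for th in(0,.1,.2,.3,.4):
    print(th,[np.round(proj("wrist",p)).tolist() for p in held(th,s["tcp_pos"],yaw,[[-.065,.055,.008],[-.065,-.055,.008],[-.065,-.055,0],[-.048,0,.05],[.065,.055,.008],[.065,-.055,.008]])])
E
```

```text
[(0.96, [156.6, 143.0, 386.5, 321.7])]
[-0.01444037  0.06946922  0.04575284] [-0.48343587 -0.05086603 -6.41360661]
0 [[382.0, 157.0], [157.0, 157.0], [162.0, 155.0], [269.0, 212.0], [364.0, 382.0], [175.0, 381.0]]
0.1 [[385.0, 151.0], [153.0, 151.0], [158.0, 148.0], [269.0, 217.0], [361.0, 366.0], [178.0, 366.0]]
0.2 [[389.0, 146.0], [149.0, 146.0], [154.0, 141.0], [269.0, 222.0], [358.0, 352.0], [181.0, 351.0]]
0.3 [[394.0, 142.0], [145.0, 142.0], [150.0, 136.0], [269.0, 228.0], [356.0, 337.0], [183.0, 337.0]]
0.4 [[399.0, 139.0], [140.0, 139.0], [145.0, 131.0], [269.0, 235.0], [354.0, 323.0], [185.0, 322.0]]
```

View pics/w2.png

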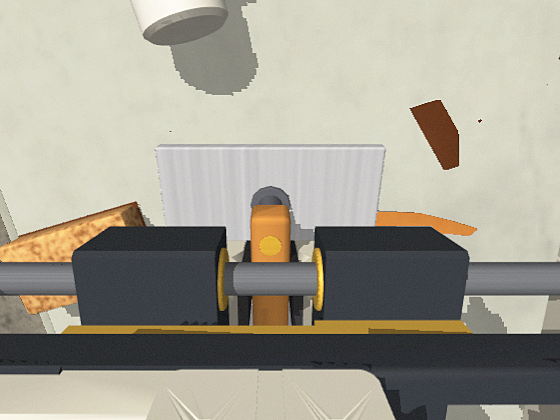

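```bash
cat >> h.py <<'E'
from scipy.optimize import least_squares
def fitheld(obs,s,cals):
    "obs: list of (cam, platepoint, px); params tilt, slip z, off x, lateral, dyaw"
    yaw=np.deg2rad(s["eef_rot"][2]-180)
    def f(p):
        P=held(p[0],s["tcp_pos"]+[-np.sin(yaw)*p[3],np.cos(yaw)*p[3],p[1]],yaw+p[4],[o[1] for o in obs],p[2])
        return np.ravel([(proj(o[0],q,cals[o[0]])-o[2])*(.5 if o[0]=="wrist" else 1) for q,o in zip(P,obs)])
    o=least_squares(f,[.2,0,-.018,0,0],x_scale=[.1,.01,.01,.01,.1]);return o.x,f(o.x)
E
python3 - <<'E'
from h import *
s=r.get_state();C={c:r.get_calibration(c) for c in("scene","wrist")}
A,B,D=(-.065,.055,.008),(-.065,-.055,.008),(.065,-.055,.008)
x,e=fitheld([("scene",A,[341,251]),("scene",B,[379.3,293.3]),("scene",D,[431.3,271.7]),("wrist",A,[385,147]),("wrist",B,[156,147])],s,C);print(x.round(4),e.round(1))
E
```

```text
[ 0.1579 -0.0057 -0.0183  0.0003  0.0004] [-1.   0.2 -0.8 -0.5  0.2  0.1 -0.4  0.3 -0.3  0.3]
```

Tilt is only 0.16 and the bar slipped about 6 mm. That's a thin margin, so I'll set it down, regrip deeper and use a moderate squeeze.

Call:
servo_tool --targets '[{"dx": 0, "dy": 0, "dz": -1.2, "spin": 0, "grip": 0}, {"dx": 0, "dy": 0, "dz": -2.4, "spin": 0, "grip": 0}, {"dx": 0, "dy": 0, "dz": -3.6, "spin": 0, "grip": 0}, {"dx": 0, "dy": 0, "dz": -4.6, "spin": 0, "grip": 0}, {"dx": 0, "dy": 0, "dz": -5.5, "spin": 0, "grip": 0}, {"dx": 0, "dy": 0, "dz": -6.2, "spin": 0, "grip": 0}, {"dx": 0, "dy": 0, "dz": -6.6, "spin": 0, "grip": 0}, {"dx": 0, "dy": 0, "dz": -6.7, "spin": 0, "grip": 30}, {"dx": 0, "dy": 0, "dz": -6.7, "spin": 0, "grip": 35}, {"dx": 0, "dy": 0, "dz": -7.2, "spin": 0, "grip": 35}]'

```text
time_s: 9.68
tcp_pos: [0.4548, -0.1786, 0.0259]
eef_rot: [180.0, 0.2, 169.4]
contact_force: [0.9, 0.9, 0.0]
gripper_width: 0.0285
```

Call:
servo_tool --targets '[{"dx": 0, "dy": 0, "dz": -0.4, "spin": 0, "grip": 35}, {"dx": 0, "dy": 0, "dz": -0.5, "spin": 0, "grip": 0}, {"dx": 0, "dy": 0, "dz": -0.5, "spin": 0, "grip": 0}, {"dx": 0, "dy": 0, "dz": -0.5, "spin": 0, "grip": 0}, {"dx": 0, "dy": 0, "dz": -0.5, "spin": 0, "grip": 0}, {"dx": 0, "dy": 0, "dz": -0.5, "spin": 0, "grip": 0}, {"dx": 0, "dy": 0, "dz": -0.5, "spin": 0, "grip": 0}, {"dx": 0, "dy": 0, "dz": -0.5, "spin": 0, "grip": 0}, {"dx": 0, "dy": 0, "dz": -0.5, "spin": 0, "grip": 0}, {"dx": 0, "dy": 0, "dz": -0.5, "spin": 0, "grip": 0}]' --squeeze 11

```text
time_s: 10.52
tcp_pos: [0.4529, -0.1785, 0.0196]
eef_rot: [180.0, 0.0, 169.4]
contact_force: [0.7, -1.1, -1.6]
gripper_width: 0.016
```

Call:
servo_tool --targets '[{"dx": 0, "dy": 0, "dz": 0.3, "spin": 0, "grip": 0}, {"dx": 0, "dy": 0, "dz": 0.7, "spin": 0, "grip": 0}, {"dx": 0, "dy": 0, "dz": 1.1, "spin": 0, "grip": 0}, {"dx": 0, "dy": 0, "dz": 1.5, "spin": 0, "grip": 0}, {"dx": 0, "dy": 0, "dz": 1.9, "spin": 0, "grip": 0}, {"dx": 0, "dy": 0, "dz": 2.3, "spin": 0, "grip": 0}, {"dx": 0, "dy": 0, "dz": 2.7, "spin": 0, "grip": 0}, {"dx": 0, "dy": 0, "dz": 3, "spin": 0, "grip": 0}, {"dx": 0, "dy": 0, "dz": 3, "spin": 0, "grip": 0}, {"dx": 0, "dy": 0, "dz": 3, "spin": 0, "grip": 0}]'

```text
time_s: 11.35
tcp_pos: [0.4529, -0.1785, 0.0498]
eef_rot: [180.0, 0.0, 169.4]
contact_force: [-0.6, 1.3, -7.0]
gripper_width: 0.0163
```

Call:
servo_tool --targets '[{"dx": 0, "dy": 0, "dz": 0, "spin": 0, "grip": 0}, {"dx": 0, "dy": 0, "dz": 0, "spin": 0, "grip": 0}, {"dx": 0, "dy": 0, "dz": 0, "spin": 0, "grip": 0}, {"dx": 0, "dy": 0, "dz": 0, "spin": 0, "grip": 0}, {"dx": 0, "dy": 0, "dz": 1, "spin": 0, "grip": 0}, {"dx": 0, "dy": 0, "dz": 2, "spin": 0, "grip": 0}, {"dx": 0, "dy": 0, "dz": 3, "spin": 0, "grip": 0}, {"dx": 0, "dy": 0, "dz": 4, "spin": 0, "grip": 0}, {"dx": 0, "dy": 0, "dz": 4, "spin": 0, "grip": 0}, {"dx": 0, "dy": 0, "dz": 4, "spin": 0, "grip": 0}]' --squeeze 30

```text
time_s: 12.18
tcp_pos: [0.453, -0.1784, 0.0897]
eef_rot: [180.0, 0.1, 169.4]
contact_force: [0.2, -0.0, -6.3]
gripper_width: 0.0159
```

```bash
cat >> h.py <<'E'
def fitmask(tag):
    "fit held plate (tilt, slip, off) from wrist mask's near edge row/width and scene mask contour corners"
    s=r.get_state();print("tcp",s["tcp_pos"].round(4),"F",s["contact_force"].round(1),"M",s["moment"].round(3),"t",s["time_s"],"rot",s["eef_rot"].round(1))
    for c in("scene","wrist"):
        im=r.capture(c);cv2.imwrite(f"pics/{tag}_{c}.png",im)
        for d in r.cut_out("press_plate",c)[:1]:
            h=cv2.convexHull(cv2.findNonZero(d["mask"].astype(np.uint8)))
            print(c,round(d["p"],2),cv2.approxPolyDP(h,3,True)[:,0].tolist())
E
python3 - <<'E'
from h import *
fitmask("a")
a=cv2.imread("pics/a_scene.png")[150:350,260:480];b=cv2.imread("pics/a_wrist.png")[80:330,120:420]
a=cv2.resize(a,None,fx=2.5,fy=2.5,interpolation=2);a=np.vstack([a,np.zeros((100,550,3),np.uint8)])[:600];b2=cv2.resize(b,(250,208))
cv2.imwrite("pics/a.png",a[:500])
E
```

```text
tcp [ 0.453  -0.1784  0.0897] F [ 0.2 -0.  -6.3] M [-0.014  0.096  0.002] t 12.1833 rot [1.800e+02 1.000e-01 1.694e+02]
scene 0.87 [[432, 267], [377, 296], [341, 255], [370, 242]]
wrist 0.66 [[383, 152], [377, 224], [290, 325], [249, 325], [162, 224], [158, 165], [161, 150]]
```

View pics/a.png

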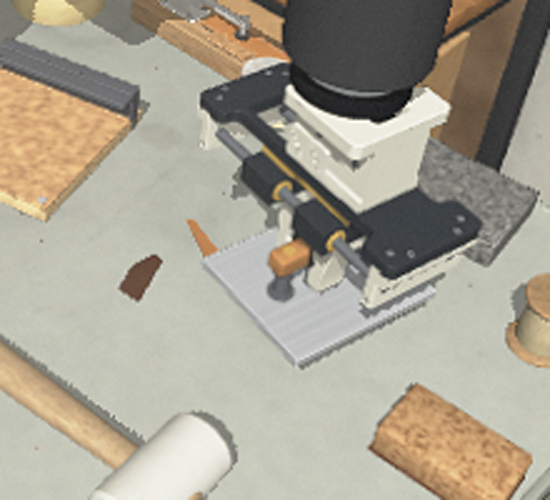

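```bash
python3 - <<'E'
from h import *
s=r.get_state();C={c:r.get_calibration(c) for c in("scene","wrist")}
A,B,D=(-.065,.055,.008),(-.065,-.055,.008),(.065,-.055,.008)
x,e=fitheld([("scene",A,[342,254.6]),("scene",B,[379,294]),("scene",D,[433,267]),("wrist",A,[383,152]),("wrist",B,[159,152])],s,C);print(x.round(4),e.round(1))
# board refit, averaging: target tool pose; board frame -> world
b=np.array([.4584,.1421]);y=.3025
for gx in(-.07,-.05,-.022): print(gx,b+gx*np.array([np.cos(y),np.sin(y)]))
print(s["joints"].round(1))
E
```

```text
[ 0.025  -0.001  -0.017   0.0012  0.0057] [-1.7 -0.7 -0.3  1.2  0.9  0.3  0.4  0.1 -0.3  0.7]
-0.07 [0.39157837 0.12124647]
-0.05 [0.41067026 0.12720462]
-0.022 [0.43739892 0.13554603]
[   1.7   11.   -33.1   -0.   -46.  -102.3]
```

Now carry it over to in front of the board; the rail's lip can help to increase the tilt later.

Call:
servo_tool --targets '[{"dx": 0, "dy": 0.5, "dz": 1, "spin": 0.01, "grip": 0}, {"dx": -0.2, "dy": 2, "dz": 2, "spin": 0.03, "grip": 0}, {"dx": -0.5, "dy": 4, "dz": 3, "spin": 0.06, "grip": 0}, {"dx": -0.8, "dy": 6, "dz": 4, "spin": 0.1, "grip": 0}, {"dx": -1, "dy": 8.5, "dz": 4, "spin": 0.14, "grip": 0}, {"dx": -1.4, "dy": 11, "dz": 4, "spin": 0.18, "grip": 0}, {"dx": -1.7, "dy": 13.5, "dz": 4, "spin": 0.22, "grip": 0}, {"dx": -2, "dy": 16, "dz": 4, "spin": 0.26, "grip": 0}, {"dx": -2.4, "dy": 18.5, "dz": 4, "spin": 0.3, "grip": 0}, {"dx": -2.7, "dy": 21, "dz": 4, "spin": 0.34, "grip": 0}]'

```text
time_s: 13.22
tcp_pos: [0.4251, 0.0328, 0.1301]
eef_rot: [180.0, 0.0, -171.0]
contact_force: [0.8, -0.7, -6.3]
gripper_width: 0.0158
```

Call:
servo_tool --targets '[{"dx": -0.3, "dy": 2.4, "dz": 0, "spin": 0.04, "grip": 0}, {"dx": -0.6, "dy": 4.6, "dz": 0, "spin": 0.08, "grip": 0}, {"dx": -0.9, "dy": 6.6, "dz": 0, "spin": 0.11, "grip": 0}, {"dx": -1.1, "dy": 8.2, "dz": 0, "spin": 0.13, "grip": 0}, {"dx": -1.2, "dy": 9.2, "dz": 0, "spin": 0.145, "grip": 0}, {"dx": -1.3, "dy": 9.6, "dz": 0, "spin": 0.147, "grip": 0}, {"dx": -1.3, "dy": 9.6, "dz": 0, "spin": 0.147, "grip": 0}, {"dx": -1.3, "dy": 9.6, "dz": 0, "spin": 0.147, "grip": 0}, {"dx": -1.3, "dy": 9.6, "dz": 0, "spin": 0.147, "grip": 0}, {"dx": -1.3, "dy": 9.6, "dz": 0, "spin": 0.147, "grip": 0}]'

```text
time_s: 14.05
tcp_pos: [0.4127, 0.1267, 0.1295]
eef_rot: [-180.0, -0.0, -162.8]
contact_force: [0.3, 0.8, -5.8]
gripper_width: 0.0153
```

```bash
python3 - <<'E'
from h import *
fitmask("b")
s=r.get_state();y=np.deg2rad(s["eef_rot"][2]-180)
A,B,D,E=(-.065,.055,.008),(-.065,-.055,.008),(.065,-.055,.008),(.065,.055,.008)
for th in(0,.1):
  for c in("scene","wrist","top"): print(c,th,np.round([proj(c,p) for p in held(th,s["tcp_pos"],y,[A,B,D,E],-.017)],1).tolist())
a=cv2.resize(cv2.imread("pics/b_scene.png")[120:320,170:390],None,fx=2.4,fy=2.4,interpolation=2)
cv2.imwrite("pics/b.png",a)
E
```

```text
tcp [0.4127 0.1267 0.1295] F [ 0.3  0.8 -5.8] M [-0.067  0.016 -0.068] t 14.05 rot [-180.    -0.  -162.8]
scene 0.73 [[298, 167], [266, 199], [224, 181], [242, 164], [254, 159], [274, 158]]
wrist 0.84 [[383, 154], [376, 225], [288, 325], [249, 325], [163, 224], [159, 150], [367, 149]]
scene 0 [[223.4, 179.5], [267.1, 197.5], [300.7, 166.0], [259.0, 151.1]]
wrist 0 [[382.6, 154.3], [157.5, 154.2], [175.2, 379.7], [364.8, 380.0]]
top 0 [[241.3, 228.3], [279.8, 215.9], [265.2, 171.9], [227.3, 183.9]]
scene 0.1 [[222.2, 178.4], [266.2, 196.4], [299.7, 169.9], [258.2, 154.8]]
wrist 0.1 [[386.4, 148.6], [153.7, 148.5], [178.3, 364.7], [361.7, 364.9]]
top 0.1 [[241.5, 229.1], [280.2, 216.7], [265.7, 173.9], [228.0, 185.8]]
```

View pics/b.png

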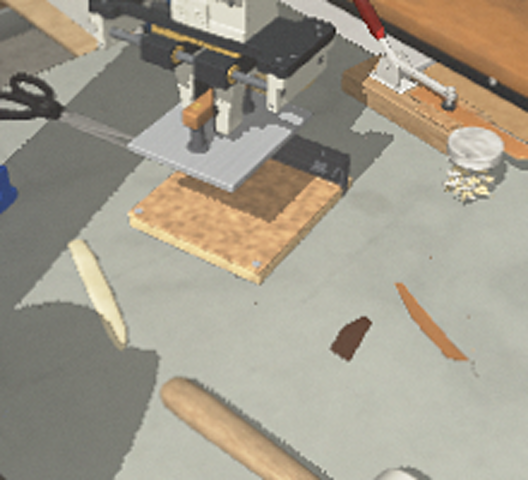

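Held nearly level, squared to the board at about 17.2°, 1 mm off-centre, jar untouched at scene (367,188). Descending in front of the lip, then sliding the far edge under it.

Call:
servo_tool --targets '[{"dx": 0, "dy": 0, "dz": -1.2, "spin": 0, "grip": 0}, {"dx": 0, "dy": 0, "dz": -2.5, "spin": 0, "grip": 0}, {"dx": 0, "dy": 0, "dz": -3.8, "spin": 0, "grip": 0}, {"dx": 0, "dy": 0, "dz": -5, "spin": 0, "grip": 0}, {"dx": 0, "dy": 0, "dz": -6, "spin": 0, "grip": 0}, {"dx": 0, "dy": 0, "dz": -6.8, "spin": 0, "grip": 0}, {"dx": 0, "dy": 0, "dz": -7.4, "spin": 0, "grip": 0}, {"dx": 0, "dy": 0, "dz": -7.8, "spin": 0, "grip": 0}, {"dx": 0, "dy": 0, "dz": -8, "spin": 0, "grip": 0}, {"dx": 0, "dy": 0, "dz": -8, "spin": 0, "grip": 0}]'

```text
time_s: 15.08
tcp_pos: [0.4128, 0.1275, 0.0494]
eef_rot: [-180.0, -0.0, -162.7]
contact_force: [0.3, 0.3, -6.6]
gripper_width: 0.0158
```

```bash
python3 - <<'E'
from h import *
fitmask("c")
s=r.get_state();y=np.deg2rad(s["eef_rot"][2]-180)
A,B,D,E=(-.065,.055,.008),(-.065,-.055,.008),(.065,-.055,.008),(.065,.055,.008)
for th in(0,.1):
  for c in("scene","wrist"): print(c,th,np.round([proj(c,p) for p in held(th,s["tcp_pos"],y,[A,B,D,E],-.017)],1).tolist())
a=cv2.resize(cv2.imread("pics/c_scene.png")[140:250,200:350],None,fx=5,fy=5,interpolation=2)
cv2.imwrite("pics/c.png",a)
E
```

```text
tcp [0.4128 0.1275 0.0494] F [ 0.3  0.3 -6.6] M [-0.002  0.128  0.029] t 15.0833 rot [-180.    -0.  -162.7]
scene 0.6 [[297, 195], [267, 229], [226, 210], [245, 191], [276, 190]]
wrist 0.79 [[382, 152], [377, 224], [287, 325], [250, 325], [163, 223], [158, 166], [161, 150]]
scene 0 [[226.2, 208.5], [267.6, 226.9], [299.3, 194.6], [259.8, 179.1]]
wrist 0 [[382.6, 154.3], [157.4, 154.2], [175.2, 379.6], [364.7, 379.8]]
scene 0.1 [[225.2, 207.6], [266.8, 226.1], [298.4, 198.2], [259.0, 182.6]]
wrist 0.1 [[386.4, 148.6], [153.6, 148.5], [178.3, 364.6], [361.7, 364.8]]
```

View pics/c.png

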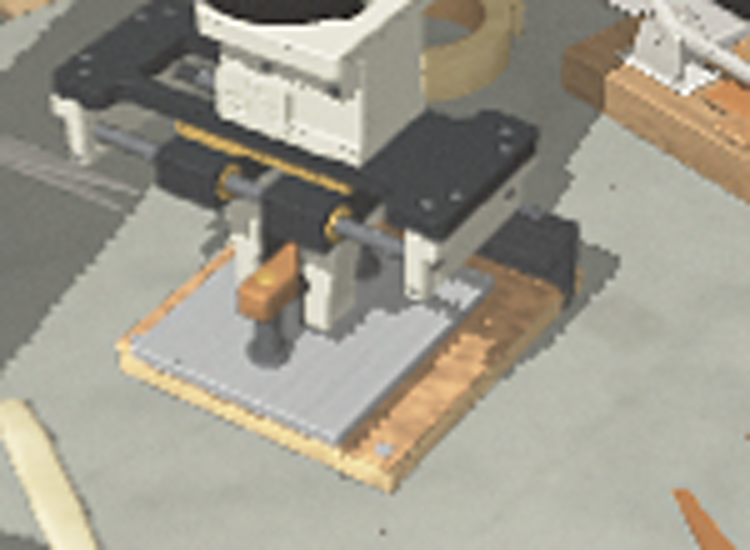

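```bash
python3 - <<'E'
from h import *
n=at("scene",278,234.2,.018);l=at("scene",224.2,209,.018);rr=at("scene",315,194,.018)
print(n,l,np.linalg.norm(n-l),"yaw",np.arctan2(*( (l-n)[1::-1]))-np.pi/2)
c,s_=np.cos(.3025),np.sin(.3025)
for x,y in((-.085,-.075),(-.085,.075)): print([.4584+c*x-s_*y,.1421+s_*x+c*y])
for q in([268,227.6],[227,209.2],[298,195.5]):  # plate top corners, z~.034
    p=at("scene",*q,.0335);d=p[:2]-[.4584,.1421];print("plate corner in board",c*d[0]+s_*d[1],-s_*d[0]+c*d[1])
E
```

```text
[0.39739936 0.0436985  0.018     ] [0.35663681 0.18472207 0.018     ] 0.14679656671244376 yaw 0.2813788540939648
[np.float64(0.3996025218061572), np.float64(0.045183249342311396)]
[np.float64(0.3549163785217371), np.float64(0.18837245493534582)]
plate corner in board -0.09576593820751739 -0.05612611392913973
plate corner in board -0.09535008295990173 0.052934171116251635
plate corner in board 0.031207614599101444 -0.053634718621980895
```

Plate is centred and square within 2 mm, with its far edge at x≈33 mm. Sliding 21 mm forward under the lip.

Call:
servo_tool --targets '[{"dx": 0.3, "dy": 0.09, "dz": 0, "spin": 0, "grip": 0}, {"dx": 0.6, "dy": 0.19, "dz": 0, "spin": 0, "grip": 0}, {"dx": 0.9, "dy": 0.28, "dz": 0, "spin": 0, "grip": 0}, {"dx": 1.2, "dy": 0.37, "dz": 0, "spin": 0, "grip": 0}, {"dx": 1.5, "dy": 0.47, "dz": 0, "spin": 0, "grip": 0}, {"dx": 1.7, "dy": 0.54, "dz": 0, "spin": 0, "grip": 0}, {"dx": 1.9, "dy": 0.6, "dz": 0, "spin": 0, "grip": 0}, {"dx": 2.0, "dy": 0.63, "dz": 0, "spin": 0, "grip": 0}, {"dx": 2.0, "dy": 0.63, "dz": 0, "spin": 0, "grip": 0}, {"dx": 2.0, "dy": 0.63, "dz": 0, "spin": 0, "grip": 0}]'

```text
time_s: 16.12
tcp_pos: [0.4329, 0.1337, 0.0494]
eef_rot: [-180.0, -0.0, -162.7]
contact_force: [0.8, -1.0, -10.1]
gripper_width: 0.0158
```

Fz −10 N means the lip is just touching the plate's top, so the edge is under it. Now tilt by raising with the lip holding the far edge, following forward.

Call:
servo_tool --targets '[{"dx": 0, "dy": 0, "dz": 0.2, "spin": 0, "grip": 0}, {"dx": 0.1, "dy": 0.03, "dz": 0.4, "spin": 0, "grip": 0}, {"dx": 0.2, "dy": 0.06, "dz": 0.6, "spin": 0, "grip": 0}, {"dx": 0.3, "dy": 0.09, "dz": 0.8, "spin": 0, "grip": 0}, {"dx": 0.4, "dy": 0.12, "dz": 1.0, "spin": 0, "grip": 0}, {"dx": 0.5, "dy": 0.15, "dz": 1.1, "spin": 0, "grip": 0}, {"dx": 0.6, "dy": 0.19, "dz": 1.2, "spin": 0, "grip": 0}, {"dx": 0.7, "dy": 0.22, "dz": 1.3, "spin": 0, "grip": 0}, {"dx": 0.8, "dy": 0.25, "dz": 1.4, "spin": 0, "grip": 0}, {"dx": 0.9, "dy": 0.28, "dz": 1.5, "spin": 0, "grip": 0}]'

```text
time_s: 16.95
tcp_pos: [0.4413, 0.1363, 0.0645]
eef_rot: [-180.0, -0.1, -162.7]
contact_force: [-2.3, -0.3, -8.0]
gripper_width: 0.0156
```

```bash
python3 - <<'E'
from h import *
fitmask("d")
s=r.get_state();y=np.deg2rad(s["eef_rot"][2]-180)
A,B,D,E=(-.065,.055,.008),(-.065,-.055,.008),(.065,-.055,.008),(.065,.055,.008)
for th in(0,.1,.2,.3):
  for c in("scene","wrist"): print(c,th,np.round([proj(c,p) for p in held(th,s["tcp_pos"],y,[A,B,D],-.017)],1).tolist())
a=cv2.resize(cv2.imread("pics/d_scene.png")[150:240,210:340],None,fx=5,fy=5,interpolation=2)
cv2.imwrite("pics/d.png",a)
E
```

```text
tcp [0.4413 0.1363 0.0645] F [-2.3 -0.3 -8. ] M [-0.253  1.061  0.026] t 16.95 rot [-1.800e+02 -1.000e-01 -1.627e+02]
scene 0.33 [[301, 192], [274, 213], [232, 196], [265, 177], [281, 177]]
wrist 0.85 [[379, 222], [289, 324], [251, 325], [163, 223], [149, 138], [154, 134], [388, 135], [391, 142]]
scene 0 [[234.1, 196.2], [275.5, 213.9], [306.2, 182.9]]
wrist 0 [[382.6, 154.3], [157.5, 154.2], [175.2, 379.8]]
scene 0.1 [[233.1, 195.2], [274.7, 212.9], [305.2, 186.5]]
wrist 0.1 [[386.4, 148.6], [153.7, 148.6], [178.3, 364.8]]
scene 0.2 [[232.2, 194.0], [274.0, 211.7], [304.1, 190.1]]
wrist 0.2 [[390.5, 143.7], [149.5, 143.7], [180.9, 350.0]]
scene 0.3 [[231.4, 192.5], [273.4, 210.2], [302.8, 193.7]]
wrist 0.3 [[395.1, 139.7], [144.9, 139.7], [183.2, 335.6]]
```

View pics/d.png

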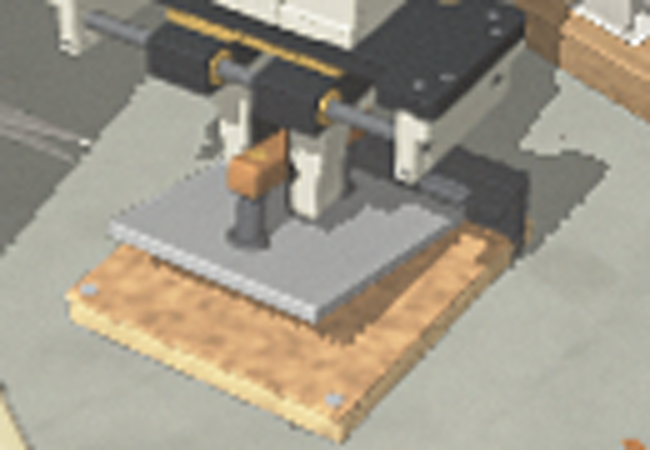

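The crop shows a clear tilt (~0.25 rad): near edge raised, far edge under the lip. Lowering gently to rest the far edge on the cork.

Call:
servo_tool --targets '[{"dx": 0.05, "dy": 0.02, "dz": -0.05, "spin": 0, "grip": 0}, {"dx": 0.1, "dy": 0.03, "dz": -0.1, "spin": 0, "grip": 0}, {"dx": 0.15, "dy": 0.05, "dz": -0.15, "spin": 0, "grip": 0}, {"dx": 0.2, "dy": 0.06, "dz": -0.2, "spin": 0, "grip": 0}, {"dx": 0.2, "dy": 0.06, "dz": -0.25, "spin": 0, "grip": 0}, {"dx": 0.2, "dy": 0.06, "dz": -0.3, "spin": 0, "grip": 0}, {"dx": 0.2, "dy": 0.06, "dz": -0.35, "spin": 0, "grip": 0}, {"dx": 0.2, "dy": 0.06, "dz": -0.4, "spin": 0, "grip": 0}, {"dx": 0.2, "dy": 0.06, "dz": -0.4, "spin": 0, "grip": 0}, {"dx": 0.2, "dy": 0.06, "dz": -0.4, "spin": 0, "grip": 0}]'

```text
time_s: 17.98
tcp_pos: [0.4437, 0.1372, 0.0605]
eef_rot: [-180.0, 0.0, -162.7]
contact_force: [0.7, -0.3, -6.1]
gripper_width: 0.0159
```

Call:
servo_tool --targets '[{"dx": 0, "dy": 0, "dz": -0.05, "spin": 0, "grip": 0}, {"dx": 0, "dy": 0, "dz": -0.1, "spin": 0, "grip": 0}, {"dx": 0, "dy": 0, "dz": -0.15, "spin": 0, "grip": 0}, {"dx": 0, "dy": 0, "dz": -0.2, "spin": 0, "grip": 0}, {"dx": 0, "dy": 0, "dz": -0.25, "spin": 0, "grip": 0}, {"dx": 0, "dy": 0, "dz": -0.3, "spin": 0, "grip": 0}, {"dx": 0, "dy": 0, "dz": -0.3, "spin": 0, "grip": 0}, {"dx": 0, "dy": 0, "dz": -0.3, "spin": 0, "grip": 0}, {"dx": 0, "dy": 0, "dz": -0.3, "spin": 0, "grip": 0}, {"dx": 0, "dy": 0, "dz": -0.3, "spin": 0, "grip": 0}]'

```text
time_s: 18.82
tcp_pos: [0.4438, 0.1372, 0.0576]
eef_rot: [-180.0, 0.0, -162.7]
contact_force: [0.8, -0.7, -5.6]
gripper_width: 0.0157
```

```bash
python3 - <<'E'
from h import *
fitmask("e")
E
```

```text
tcp [0.4438 0.1372 0.0576] F [ 0.8 -0.7 -5.6] M [0.014 0.102 0.017] t 18.8167 rot [-180.     0.  -162.7]
scene 0.61 [[302, 193], [273, 215], [232, 198], [265, 178]]
wrist 0.94 [[378, 221], [287, 324], [251, 324], [162, 223], [150, 138], [386, 135], [391, 148]]
```

Call:
servo_tool --targets '[{"dx": 0, "dy": 0, "dz": -0.05, "spin": 0, "grip": 0}, {"dx": 0, "dy": 0, "dz": -0.1, "spin": 0, "grip": 0}, {"dx": 0, "dy": 0, "dz": -0.15, "spin": 0, "grip": 0}, {"dx": 0, "dy": 0, "dz": -0.2, "spin": 0, "grip": 0}, {"dx": 0, "dy": 0, "dz": -0.25, "spin": 0, "grip": 0}, {"dx": 0, "dy": 0, "dz": -0.25, "spin": 0, "grip": 0}, {"dx": 0, "dy": 0, "dz": -0.25, "spin": 0, "grip": 0}, {"dx": 0, "dy": 0, "dz": -0.25, "spin": 0, "grip": 0}, {"dx": 0, "dy": 0, "dz": -0.25, "spin": 0, "grip": 0}, {"dx": 0, "dy": 0, "dz": -0.25, "spin": 0, "grip": 0}]'

```text
time_s: 19.85
tcp_pos: [0.4437, 0.1372, 0.0551]
eef_rot: [180.0, -0.0, -162.7]
contact_force: [-0.2, -0.0, -6.1]
gripper_width: 0.0155
```

Call:
servo_tool --targets '[{"dx": 0, "dy": 0, "dz": -0.05, "spin": 0, "grip": 0}, {"dx": 0, "dy": 0, "dz": -0.1, "spin": 0, "grip": 0}, {"dx": 0, "dy": 0, "dz": -0.15, "spin": 0, "grip": 0}, {"dx": 0, "dy": 0, "dz": -0.2, "spin": 0, "grip": 0}, {"dx": 0, "dy": 0, "dz": -0.25, "spin": 0, "grip": 0}, {"dx": 0, "dy": 0, "dz": -0.3, "spin": 0, "grip": 0}, {"dx": 0, "dy": 0, "dz": -0.3, "spin": 0, "grip": 0}, {"dx": 0, "dy": 0, "dz": -0.3, "spin": 0, "grip": 0}, {"dx": 0, "dy": 0, "dz": -0.3, "spin": 0, "grip": 0}, {"dx": 0, "dy": 0, "dz": -0.3, "spin": 0, "grip": 0}]'

```text
time_s: 20.68
tcp_pos: [0.4433, 0.1369, 0.0523]
eef_rot: [-180.0, -0.0, -162.7]
contact_force: [-5.7, -1.1, 2.4]
gripper_width: 0.0159
```

```bash
python3 - <<'E'
from h import *
fitmask("f")
s=r.get_state();y=np.deg2rad(s["eef_rot"][2]-180)
A,B,D,E=(-.065,.055,.008),(-.065,-.055,.008),(.065,-.055,.008),(.065,.055,.008)
for th in(.1,.2,.3):
  for c in("scene","wrist"): print(c,th,np.round([proj(c,p) for p in held(th,s["tcp_pos"],y,[A,B,D],-.017)],1).tolist())
a=cv2.resize(cv2.imread("pics/f_scene.png")[150:240,210:340],None,fx=5,fy=5,interpolation=2)
cv2.imwrite("pics/f.png",a)
E
```

```text
tcp [0.4433 0.1369 0.0523] F [-5.7 -1.1  2.4] M [-0.316  1.625  0.041] t 20.6833 rot [-180.    -0.  -162.7]
scene 0.76 [[302, 195], [274, 218], [234, 201], [236, 196], [265, 181]]
wrist 0.8 [[390, 141], [377, 223], [289, 325], [251, 325], [163, 224], [150, 144], [154, 137], [384, 136]]
scene 0.1 [[233.9, 199.1], [275.2, 216.8], [305.4, 190.3]]
wrist 0.1 [[386.4, 148.7], [153.8, 148.6], [178.3, 364.9]]
scene 0.2 [[233.1, 197.9], [274.5, 215.6], [304.3, 193.9]]
wrist 0.2 [[390.6, 143.8], [149.6, 143.7], [181.0, 350.1]]
scene 0.3 [[232.3, 196.5], [273.9, 214.2], [303.0, 197.4]]
wrist 0.3 [[395.1, 139.8], [145.0, 139.7], [183.2, 335.6]]
```

View pics/f.png

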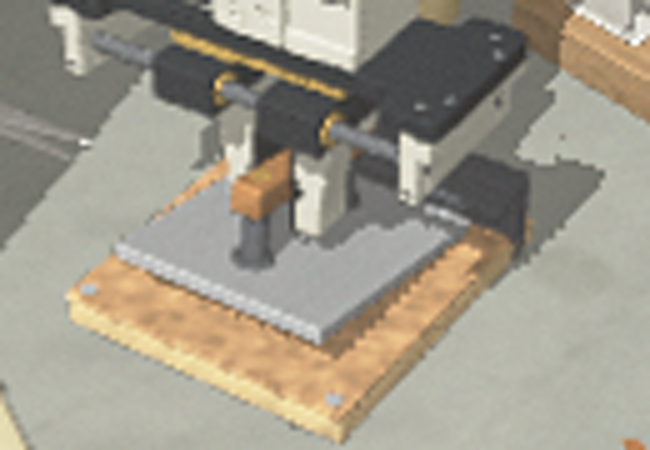

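Contact: Fz rose by 8 N with tilt ≈ 0.2 and the edge about 4 mm from the upright. Now pivot down slowly, drawing the tool back as the plate flattens (no more pictures; numbers only from here).

Call:
servo_tool --targets '[{"dx": 0, "dy": 0, "dz": 0, "spin": 0, "grip": 0}, {"dx": 0, "dy": 0, "dz": -0.05, "spin": 0, "grip": 0}, {"dx": -0.05, "dy": -0.02, "dz": -0.15, "spin": 0, "grip": 0}, {"dx": -0.1, "dy": -0.03, "dz": -0.2, "spin": 0, "grip": 0}, {"dx": -0.15, "dy": -0.05, "dz": -0.25, "spin": 0, "grip": 0}, {"dx": -0.2, "dy": -0.06, "dz": -0.3, "spin": 0, "grip": 0}, {"dx": -0.25, "dy": -0.08, "dz": -0.4, "spin": 0, "grip": 0}, {"dx": -0.3, "dy": -0.09, "dz": -0.45, "spin": 0, "grip": 0}, {"dx": -0.35, "dy": -0.11, "dz": -0.5, "spin": 0, "grip": 0}, {"dx": -0.35, "dy": -0.11, "dz": -0.5, "spin": 0, "grip": 0}]' --squeeze 22

```text
time_s: 21.72
tcp_pos: [0.4406, 0.1364, 0.047]
eef_rot: [180.0, 0.0, -162.7]
contact_force: [0.8, -0.9, -2.3]
gripper_width: 0.0156
```

```bash
cat >> h.py <<'E'
def near():
    "near top edge corners of plate from wrist mask vs predictions"
    s=r.get_state();print("tcp",s["tcp_pos"].round(4),"F",s["contact_force"].round(1),"M",s["moment"].round(2),"t",s["time_s"],"w",s["gripper_width"])
    y=np.deg2rad(s["eef_rot"][2]-180);W=r.get_calibration("wrist");r.capture("wrist");d=r.cut_out("press_plate","wrist")[0]["mask"]
    h=cv2.convexHull(cv2.findNonZero(d.astype(np.uint8)))[:,0];l=h[h[:,1]<160]
    top=l[:,1].min();print("obs L",l[:,0].min(),"R",l[:,0].max(),"toprow",top,"rows",np.nonzero(d[:,270])[0][:1])
    for z in(.026,.03,.034,.038): # width fixes height of near corners if at z
        a=at("wrist",l[:,0].min(),top+3,z,W);b=at("wrist",l[:,0].max(),top+3,z,W);print(z,"width",np.linalg.norm(a-b).round(4),"mid",((a+b)/2)[:2].round(4))
E
python3 -c "from h import *;near()"
```

```text
tcp [0.4406 0.1364 0.047 ] F [ 0.8 -0.9 -2.3] M [-0.34 -0.47 -0.02] t 21.7167 w 0.01562853236761994
obs L 154 R 387 toprow 140 rows [141]
0.026 width 0.1168 mid [0.3899 0.1208]
0.03 width 0.1142 mid [0.3897 0.1207]
0.034 width 0.1115 mid [0.3894 0.1207]
0.038 width 0.1089 mid [0.3891 0.1206]
```

Tilt ≈ 0.08, centre x≈ −8 mm, y≈0. Continue down.

Call:
servo_tool --targets '[{"dx": 0, "dy": 0, "dz": -0.08, "spin": 0, "grip": 0}, {"dx": 0, "dy": 0, "dz": -0.16, "spin": 0, "grip": 0}, {"dx": -0.05, "dy": -0.02, "dz": -0.24, "spin": 0, "grip": 0}, {"dx": -0.05, "dy": -0.02, "dz": -0.32, "spin": 0, "grip": 0}, {"dx": -0.1, "dy": -0.03, "dz": -0.4, "spin": 0, "grip": 0}, {"dx": -0.1, "dy": -0.03, "dz": -0.48, "spin": 0, "grip": 0}, {"dx": -0.15, "dy": -0.05, "dz": -0.56, "spin": 0, "grip": 0}, {"dx": -0.15, "dy": -0.05, "dz": -0.6, "spin": 0, "grip": 0}, {"dx": -0.15, "dy": -0.05, "dz": -0.6, "spin": 0, "grip": 0}, {"dx": -0.15, "dy": -0.05, "dz": -0.6, "spin": 0, "grip": 0}]'

```text
time_s: 22.65
tcp_pos: [0.4387, 0.1356, 0.041]
eef_rot: [-180.0, -0.0, -162.7]
contact_force: [-3.4, -0.4, -0.4]
gripper_width: 0.0161
```

```bash
python3 -c "from h import *;near()"
```

```text
tcp [0.4387 0.1356 0.041 ] F [-3.4 -0.4 -0.4] M [-0.33  0.71 -0.03] t 22.65 w 0.016091165583342452
obs L 157 R 384 toprow 145 rows [146]
0.026 width 0.1103 mid [0.3899 0.1206]
0.03 width 0.1078 mid [0.3896 0.1205]
0.034 width 0.1052 mid [0.3893 0.1204]
0.038 width 0.1026 mid [0.389  0.1203]
```

Call:
servo_tool --targets '[{"dx": 0, "dy": 0, "dz": -0.05, "spin": 0, "grip": 0}, {"dx": 0, "dy": 0, "dz": -0.1, "spin": 0, "grip": 0}, {"dx": 0, "dy": 0, "dz": -0.15, "spin": 0, "grip": 0}, {"dx": -0.05, "dy": -0.02, "dz": -0.2, "spin": 0, "grip": 0}, {"dx": -0.05, "dy": -0.02, "dz": -0.25, "spin": 0, "grip": 0}, {"dx": -0.05, "dy": -0.02, "dz": -0.3, "spin": 0, "grip": 0}, {"dx": -0.05, "dy": -0.02, "dz": -0.3, "spin": 0, "grip": 0}, {"dx": -0.05, "dy": -0.02, "dz": -0.3, "spin": 0, "grip": 0}, {"dx": -0.05, "dy": -0.02, "dz": -0.3, "spin": 0, "grip": 0}, {"dx": -0.05, "dy": -0.02, "dz": -0.3, "spin": 0, "grip": 0}]'

```text
time_s: 23.58
tcp_pos: [0.4382, 0.1354, 0.0383]
eef_rot: [180.0, 0.0, -162.7]
contact_force: [-5.8, -1.7, 5.2]
gripper_width: 0.016
```

```bash
python3 -c "from h import *;near()"
```

```text
tcp [0.4382 0.1354 0.0383] F [-5.8 -1.7  5.2] M [-0.3  1.6 -0. ] t 23.5833 w 0.016007601190165945
obs L 158 R 382 toprow 148 rows [149]
0.026 width 0.1074 mid [0.3906 0.1206]
0.03 width 0.1048 mid [0.3903 0.1205]
0.034 width 0.1023 mid [0.3899 0.1204]
0.038 width 0.0998 mid [0.3896 0.1203]
```

Call:
servo_tool --targets '[{"dx": -0.02, "dy": 0, "dz": -0.02, "spin": 0, "grip": 0}, {"dx": -0.04, "dy": -0.01, "dz": -0.04, "spin": 0, "grip": 0}, {"dx": -0.06, "dy": -0.02, "dz": -0.06, "spin": 0, "grip": 0}, {"dx": -0.08, "dy": -0.02, "dz": -0.08, "spin": 0, "grip": 0}, {"dx": -0.1, "dy": -0.03, "dz": -0.1, "spin": 0, "grip": 0}, {"dx": -0.1, "dy": -0.03, "dz": -0.12, "spin": 0, "grip": 0}, {"dx": -0.1, "dy": -0.03, "dz": -0.15, "spin": 0, "grip": 0}, {"dx": -0.1, "dy": -0.03, "dz": -0.15, "spin": 0, "grip": 0}, {"dx": -0.1, "dy": -0.03, "dz": -0.15, "spin": 0, "grip": 0}, {"dx": -0.1, "dy": -0.03, "dz": -0.15, "spin": 0, "grip": 0}]'

```text
time_s: 24.52
tcp_pos: [0.4383, 0.1355, 0.0382]
eef_rot: [180.0, 0.1, -162.7]
contact_force: [-7.5, -3.4, 21.9]
gripper_width: 0.0159
```

```bash
python3 -c "from h import *;near()"
```

```text
tcp [0.4383 0.1355 0.0382] F [-7.5 -3.4 21.9] M [-1.15  2.46 -0.07] t 24.5167 w 0.015946212031336702
obs L 158 R 382 toprow 148 rows [148]
0.026 width 0.1072 mid [0.3907 0.1206]
0.03 width 0.1047 mid [0.3903 0.1205]
0.034 width 0.1022 mid [0.39   0.1204]
0.038 width 0.0996 mid [0.3896 0.1203]
```

Force climbed to 22 N with no motion, so the plate is flat against cork. Relieve the load, open, check before lifting.

Call:
servo_tool --targets '[{"dx": 0, "dy": 0, "dz": 0.05, "spin": 0, "grip": 0}, {"dx": 0, "dy": 0, "dz": 0.1, "spin": 0, "grip": 0}, {"dx": 0, "dy": 0, "dz": 0.12, "spin": 0, "grip": 0}, {"dx": 0, "dy": 0, "dz": 0.12, "spin": 0, "grip": 0}, {"dx": 0, "dy": 0, "dz": 0.12, "spin": 0, "grip": 25}, {"dx": 0, "dy": 0, "dz": 0.12, "spin": 0, "grip": 35}, {"dx": 0, "dy": 0, "dz": 0.12, "spin": 0, "grip": 45}, {"dx": 0, "dy": 0, "dz": 0.12, "spin": 0, "grip": 45}, {"dx": 0, "dy": 0, "dz": 0.12, "spin": 0, "grip": 45}, {"dx": 0, "dy": 0, "dz": 0.12, "spin": 0, "grip": 45}]'

```text
time_s: 25.45
tcp_pos: [0.4373, 0.1352, 0.0377]
eef_rot: [180.0, -0.0, -162.7]
contact_force: [0.1, 0.0, 0.3]
gripper_width: 0.039
```

```bash
python3 -c "from h import *;near()"
```

```text
tcp [0.4373 0.1352 0.0377] F [0.1 0.  0.3] M [ 0.05  0.03 -0.04] t 25.45 w 0.03903354438110169
obs L 158 R 381 toprow 150 rows [151]
0.026 width 0.1066 mid [0.3906 0.1204]
0.03 width 0.1041 mid [0.3902 0.1203]
0.034 width 0.1016 mid [0.3898 0.1202]
0.038 width 0.0991 mid [0.3895 0.1201]
```

Released with no contact force. Rise clear, retreat a little and measure.

Call:
servo_tool --targets '[{"dx": 0, "dy": 0, "dz": 1, "spin": 0, "grip": 45}, {"dx": 0, "dy": 0, "dz": 2, "spin": 0, "grip": 45}, {"dx": 0, "dy": 0, "dz": 3.5, "spin": 0, "grip": 45}, {"dx": 0, "dy": 0, "dz": 5.5, "spin": 0, "grip": 45}, {"dx": 0, "dy": 0, "dz": 8, "spin": 0, "grip": 45}, {"dx": 0, "dy": 0, "dz": 11, "spin": 0, "grip": 45}, {"dx": 0, "dy": 0, "dz": 14, "spin": 0, "grip": 45}, {"dx": 0, "dy": 0, "dz": 17, "spin": 0, "grip": 45}, {"dx": 0, "dy": -2, "dz": 19, "spin": 0, "grip": 45}, {"dx": 0, "dy": -4, "dz": 20, "spin": 0, "grip": 45}]'

```text
time_s: 26.38
tcp_pos: [0.4383, 0.0957, 0.2409]
eef_rot: [180.0, 0.3, -162.6]
contact_force: [0.2, -0.7, -0.7]
gripper_width: 0.0391
```

Call:
servo_tool --targets '[{"dx": 0, "dy": -3, "dz": 0, "spin": 0, "grip": 45}, {"dx": 0, "dy": -6, "dz": 0, "spin": 0, "grip": 45}, {"dx": 0, "dy": -9, "dz": 0, "spin": 0, "grip": 45}, {"dx": 0, "dy": -12, "dz": 0, "spin": 0, "grip": 45}, {"dx": 0, "dy": -15, "dz": 0, "spin": 0, "grip": 45}, {"dx": 0, "dy": -18, "dz": 0, "spin": 0, "grip": 45}, {"dx": 0, "dy": -20, "dz": 0, "spin": 0, "grip": 45}, {"dx": 0, "dy": -22, "dz": 0, "spin": 0, "grip": 45}, {"dx": 0, "dy": -22, "dz": 0, "spin": 0, "grip": 45}, {"dx": 0, "dy": -22, "dz": 0, "spin": 0, "grip": 45}]'

```text
time_s: 27.22
tcp_pos: [0.4369, -0.1257, 0.2376]
eef_rot: [180.0, -0.0, -162.8]
contact_force: [0.3, 0.8, 0.2]
gripper_width: 0.0398
```

```bash
python3 - <<'E'
from h import *
c,s_=np.cos(.3025),np.sin(.3025)
for cam in("top","scene"):
    cal=r.get_calibration(cam);r.capture(cam)
    for d in r.cut_out("press_plate",cam)[:1]:
        print(cam,d["p"],d["extent"])
        x,f=fit(PLATE,[(cam,d["mask"],cal)],[.454,.141,.30],.018);q=x[:2]-[.4584,.1421]
        print("fit",x.round(4),round(f,3),"board frame",(c*q[0]+s_*q[1]).round(4),(-s_*q[0]+c*q[1]).round(4),"dyaw",(x[2]-.3025).round(3))
        h=cv2.convexHull(cv2.findNonZero(d["mask"].astype(np.uint8)));print(cv2.approxPolyDP(h,2.5,True)[:,0].tolist())
        P=[(.4544+c*X-s_*Y,.1409+s_*X+c*Y,.026) for X,Y in((-.065,.055),(-.065,-.055),(.045,-.055),(.045,.055))];print("home predicts",np.round([proj(cam,p) for p in P]).tolist())
    print("jar",[(round(d["p"],2),d["extent"]) for d in r.cut_out("screw_jar",cam)[:1]])
print(r.get_state()["time_s"])
E
```

```text
top 0.91 [232.4, 182.7, 265.2, 220.6]
fit [0.4474 0.1453 0.2762] 0.39 board frame -0.0096 0.0064 dyaw -0.026
[[266, 215], [243, 223], [231, 185], [245, 181], [258, 187]]
home predicts [[240.0, 224.0], [276.0, 212.0], [265.0, 177.0], [229.0, 189.0]]
jar []
scene 0.82 [235.4, 173.7, 305.6, 227.7]
fit [0.45   0.139  0.3042] 0.036 board frame -0.009 -0.0005 dyaw 0.002
[[303, 193], [273, 226], [234, 208], [260, 182], [277, 175]]
home predicts [[234.0, 205.0], [274.0, 223.0], [301.0, 196.0], [261.0, 181.0]]
jar [(0.7, [359.1, 172.7, 374.5, 201.4])]
27.5167
```

```bash
python3 - <<'E'
from h import *
c,s_=np.cos(.3025),np.sin(.3025);cal=r.get_calibration("scene");r.capture("scene");m=r.cut_out("press_plate","scene")[0]["mask"]
board=r.cut_out("press_board","scene")
lip=render([box(.045,.085,-.075,.075,.018,.046)],[.4584,.1421,.3025],"scene",cal)>.5
def e(cx,th,z=.018):
    a=render(PLATE,[.4584+c*cx,.1421+s_*cx,.3025],"scene",cal,z)*(~lip);b=m*(~lip);return 1-np.minimum(a,b).sum()/np.maximum(a,b).sum()
for z in(.016,.018,.02,.022): print(z,[(x,round(float(e(x/1000,0,z)),3)) for x in(-12,-10,-8,-6,-4,-2,0)])
E
```

```text
0.016 [(-12, 0.073), (-10, 0.055), (-8, 0.04), (-6, 0.027), (-4, 0.037), (-2, 0.055), (0, 0.076)]
0.018 [(-12, 0.06), (-10, 0.039), (-8, 0.029), (-6, 0.036), (-4, 0.055), (-2, 0.073), (0, 0.091)]
0.02 [(-12, 0.059), (-10, 0.044), (-8, 0.055), (-6, 0.069), (-4, 0.088), (-2, 0.106), (0, 0.122)]
0.022 [(-12, 0.07), (-10, 0.073), (-8, 0.087), (-6, 0.104), (-4, 0.127), (-2, 0.144), (0, 0.159)]
```

```bash
python3 -c "
from plant import r
print(r.close_job())"
```

```text
the job is handed in; nothing more can be done
None
```

I put the press plate on the board under the rail's lip and handed the job in at about 27.6 s of the 45 s. My last measurements are inside the end limits, but the hand-in gives no verdict.

**How it went**
- I gripped the handle 18 mm to the robot side of its middle.
- It came up level at first. A light squeeze gave about 0.16 rad of tilt and let the bar slip, so I set it down and regripped.
- The regrip came up nearly level too, so I slid the far edge under the lip and raised the tool. The lip held the edge down and tilted the plate to about 0.25 rad.
- I rested the far edge on the cork at about 0.2 rad tilt, with about 8 N on it. I then lowered slowly until the downward force rose with no further motion, eased off, opened the fingers and moved away.

**Last checks, in the board's frame**

| Check | Measured | Limit |
|---|---|---|
| Plate centre, x | −6 to −8 mm | −14 to +2 mm |
| Side to side, y | about 0 mm | ±22 mm |
| Squareness | within 0.01 rad (scene camera) | 0.14 rad |
| Tilt | not measured directly; the scene outline fits a flat plate at 18 mm | 0.04 rad |

The scene camera found the jar where it was before, with its upright outline. The contact force was zero after I let go.

**Checks that failed or disagreed**
- The last top-camera fit was poor because the arm hid part of the plate. It gave x about −10 mm, y +6 mm and 0.03 rad off square, and that camera did not find the jar.
- The wrist view's measured plate width implied a height about 4 mm too low, so I judged flatness by the force instead.
- I had used all 12 pictures by the time the edge rested on the cork. The pivot down and the final position were checked by numbers only.

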